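Rotate the reagent stock

ROBOT

A 6-joint arm with a two-finger parallel gripper is mounted at the origin on the work surface. World frame = base frame: x ahead of the robot, y to its left, z up, the work surface at z = 0. Lengths are in m, angles in degrees, forces in N, time in s.
With the tool pointing down it reaches from about 0.25 to 0.725 m from the base axis. Payload 9.7 kg.
Tool frame: the origin (TCP) lies midway between the tips of the shut fingers; the grasp point (between the pads) lies 19 mm behind it (bot.pinch_z is the distance from the TCP to the grasp point, in m); z points along the fingers, y is the line along which they close (so a half turn about z gives the same grasp; the last joint's range is limited). The gripper opens to 85 mm and grips with 20 to 120 N. Pads are 22 mm wide; open, the fingers measure 114 mm over their backs; the gripper's body (76 mm by 85 mm) begins 54 mm behind the grasp point. The pads swing forward as they close: fully open they stand 13 mm farther back than shut.
Start: joints at [-73.682, 4.979, 10.078, 95.1, 0, 90], TCP at [0.155, -0.528, 0.231] pointing down, gripper open.
Joint ranges: [-179.16, 179.16], [-48.56, 103.87], [-65.8, 70.77], [-126.05, 130.52], [-82.76, 87.17], [-180, 180]. Speed limits (degrees/s): [127.2, 127.2, 147.25, 180, 180, 180].

INTERFACE

Orientations are given as [roll, pitch, yaw] about the fixed x, y, z axes, in that order (R = Rz(yaw) Ry(pitch) Rx(roll)).
In Python, from workcell import sensors, camera, camera_params, ticket, bot gives the robot as it stands.
- The arm moves only by the shell command python3 -m jog 'ROWS' [FORCE]. ROWS is JSON, a list that holds one entry, the list of rows, each a list of 5 numbers: the shift along the world's x, y, z in units of 50 mm (1.0 is 50 mm), then the turn about the world's z in units of 5 degrees (1.0 is 5 degrees), then the opening, from 0 (shut) to 1 (fully open). In form: [[[tx, ty, tz, yaw, grip], ...]]. A call has 1 to 8 rows; each row shifts and turns the commanded pose from where the row before left it; what a row does not reach is not made up. A row lasts 1/10 s, in which the tool goes at most 50 mm and 8.59 degrees, less where a joint would pass 70% of its speed; a pose out of reach is approached as far as the arm can. A call is refused whole if a number of a shift passes 1 or a number of a turn 1, either way. A call with a gripper value outside its range is refused whole. The fingers move at their own pace and stop on an object; FORCE is the grip in N (left out, the last holds). Time passes only in rows, so rows that do not move let the fingers close. It gives the time, the measured TCP pose, the force, the opening and the grip force at its end, in the units of the state.
- sensors.get_obs(): the state, without advancing time (a new reading comes with each control period).
- camera(name): name is "scene" or "top"; returns the picture (420x560x3 uint8, blue, green, red); there is no depth.
- camera_params(name): a dict with "fx", "fy", "cx", "cy" (pixels), "k1" (the pictures are not rectified: a ray, as slopes to the right and down, at radius r is drawn at 1 + k1 r^2 times it, then the intrinsics apply), "T" (4x4, takes a point from camera to world coordinates). Camera axes: x right, y down, z forward; pixel columns grow to the right and rows downward; lengths in m; the calibration is good to about 2 mm. A picture is of the moment at which its call begins. camera_params takes no time and is no camera call.
- ticket.job_done(): hands the job in; it is judged then, once.
The state is a dict: "time": time; "q": joint angles; "qd": joint speeds; "joint_efforts": joint torques, N m; "ee_pos": TCP position; "tcp_rot": TCP orientation; "wrist_force": force on the tool from outside, world axes, zero at the start; "torque": the same for the moment, N m; "opening": finger opening in m; "grasp_force": force on a finger pad.
Only numpy, scipy, OpenCV 4.12 (cv2) and the standard library are available. Lean on these libraries where they do the work, as an engineer would, in place of code of your own. Each camera call takes 0.05 s, during which the arm holds its last target. There are 200 camera calls.

TASK

First swing the barcode reader arm by its yellow handle clear of the two kit lanes, as far as it goes. Then take the oldest blue kit, the one at the low front end of the blue lane, and stand it in the green analyser carrier, letting the other two blue kits roll forward by themselves. Finally load the new blue kit from the grey delivery tray at the high rear end of the blue lane, so that it stands upright on the rollers right behind the others; leave the orange kits and everything else on the bench where they are.

Things in the scene. Friction and masses are not known exactly. Their poses are not given: they have to be found in the camera images.
- reader (a joint): angle of the barcode reader arm about its vertical hinge, rad: 0 = arm points to the rack's -y, across the front of both lanes; grows anticlockwise seen from above; stops at 1.65, where it lies beside the lanes pointing to their rear. It moves stiffly (about 1 N at the handle) and stays where it is left.
- reader_hinge (a point): point on the vertical hinge axis of the reader arm, on top of the arm (about 202 mm above the bench). The post (26 mm thick) stands 138 mm to the +y side of the +y lane's centre line, near its front end.
- reader_handle (a point): centre of the top end of the yellow handle: an upright round peg, 16 mm in diameter, 48 mm tall, standing on the arm 165 mm from the hinge (top about 250 mm above the bench). The arm is 24 mm wide and 285 mm long from the hinge to the end of the reader head (58 x 60 x 30 mm); its underside clears the kits in the lanes by 15 mm or more.
- rack: aluminium base plate, 260 (x) x 230 (y) x 8 mm, fixed, with the reader post at (-110, 200) mm on it; origin at the centre of its underside. x points from the lanes' low front towards their high rear.
- blue_lane: roller lane with blue trim, fixed beside the orange lane (centres 124 mm apart, either on the left); origin under its centre, x up the lane to the rear, y across. Roller tops 55 mm above the origin at mid-lane, sloping down to the front at 8 degrees (0.14 rad); 64 mm clear between 4 mm thick guides that stand 18 mm above the rollers; a blue stop 22 mm high at the front, open at the rear
- blue_lane_front (a point): point on the roller tops under the centre of a kit that touches the front stop. Kits stand with the 66 mm side along the lane and lean with its slope (tops towards the front); the free rollers let them roll down by themselves till they touch the stop or the kit ahead
- blue_lane_middle (a point): the same for the second kit, 66 mm farther up the slope
- blue_lane_rear (a point): the same for the third kit, 66 mm farther up again; the rollers and guides run on for about 22 mm behind that kit's back
- orange_lane: the same lane with orange trim, full of orange kits: leave alone; origin and axes alike
- carrier: green open carrier of the analyser, fixed to the bench: outside 92 x 80 x 22 mm (x, y, z), inside 82 x 70 mm, floor 5 mm thick, origin at the centre of its underside; a kit stands in it with its 66 mm side along the carrier's x, either way round. A grey block, 18 mm high, is attached at its +x end (to x = 88 mm).
- delivery: grey delivery tray, fixed, 210 x 100 mm outside, walls 16 mm high and 4 mm thick, floor 4 mm thick; origin at the centre of its underside. Two kits stand in it, one blue and one orange, about 100 mm apart along its x, 66 mm sides roughly along x.
- blue_front: oldest blue kit, at the front of the blue lane at the start: white reagent pack with blue top and three black caps, 66 x 54 x 80 mm (its x, y, z); the upper rim (8 mm) is set in 6 mm on the x faces and 10 mm on the y faces; 0.2 to 0.4 kg; origin at the centre of its underside, z up through the caps, x along the 66 mm side. 
- blue_middle: second blue kit in the blue lane, 66 x 54 x 80 mm (its x, y, z); the upper rim (8 mm) is set in 6 mm on the x faces and 10 mm on the y faces; 0.2 to 0.4 kg; origin at the centre of its underside, z up through the caps, x along the 66 mm side. 
- blue_rear: third blue kit in the blue lane, 66 x 54 x 80 mm (its x, y, z); the upper rim (8 mm) is set in 6 mm on the x faces and 10 mm on the y faces; 0.2 to 0.4 kg; origin at the centre of its underside, z up through the caps, x along the 66 mm side. 
- blue_new: new blue kit, in the delivery tray at the start, 66 x 54 x 80 mm (its x, y, z); the upper rim (8 mm) is set in 6 mm on the x faces and 10 mm on the y faces; 0.2 to 0.4 kg; origin at the centre of its underside, z up through the caps, x along the 66 mm side. 
- orange_new: orange kit in the delivery tray: leave it; 66 x 54 x 80 mm (its x, y, z); the upper rim (8 mm) is set in 6 mm on the x faces and 10 mm on the y faces; 0.2 to 0.4 kg; origin at the centre of its underside, z up through the caps, x along the 66 mm side. 
- orange_front: orange kit in the orange lane, same size
- orange_middle: orange kit in the orange lane, same size
- orange_rear: orange kit in the orange lane, same size
- buffer_bottle: white bottle with blue cap, 64 mm across, 170 mm tall, origin under its centre; bystander
- amber_bottle: amber bottle, 60 mm across, 150 mm tall, origin under its centre; bystander
- jar: clear jar with red lid, 60 mm across, 65 mm tall, origin under its centre; bystander
- tip_box: blue pipette tip box, 110 x 80 x 61 mm, origin under its centre; bystander
- tube_rack: yellow rack with five capped tubes, 50 x 150 x 84 mm, origin under its centre; bystander

How it is judged (in metres and radians):
On the way, in this order (a step that is already met when the one before it is completed fails the run):
1. the reader arm is swung clear of the lanes (value of joint reader above 1.45 rad), for 0.2 s.
2. the oldest kit stands in the carrier and the other two have rolled forward (horizontal distance between blue_front and carrier below 0.015 m and z of blue_front in the frame of carrier below 0.012 m and angle between blue_front's own z axis and vertical below 0.1 rad and distance between blue_middle and blue_lane_front below 0.016 m and distance between blue_rear and blue_lane_middle below 0.016 m), for 0.2 s.
At the end, for the whole second after the job is handed in: Reader arm beyond 1.45 rad; oldest kit upright on the carrier floor, within 15 mm of its centre; the other two blue kits, then the new one, upright on the rollers in the front, middle and rear places of the blue lane (within 16 mm); all at rest (all of step 2 and value of joint reader above 1.45 rad and distance between blue_new and blue_lane_rear below 0.016 m and angle between each of blue_middle, blue_rear, blue_new's own z axis and vertical below 0.25 rad and linear speed of each of blue_front, blue_middle, blue_rear, blue_new below 0.02 m/s); the robot touches nothing.
It fails at once if an orange kit or a bystander is moved more than 30 mm or tipped (distance of any of orange_front, orange_middle, orange_rear, orange_new, buffer_bottle, amber_bottle, jar, tip_box, tube_rack from where it was at the start of the episode above 0.03 m or angle between any of orange_front, orange_middle, orange_rear, orange_new, buffer_bottle, amber_bottle, jar, tip_box, tube_rack's own z axis and vertical above 0.5 rad).
It fails at once if one of the other two blue kits is lifted out of the lane or tipped (z of any of blue_middle, blue_rear in the frame of blue_lane above 0.09 m or angle between any of blue_middle, blue_rear's own z axis and vertical above 0.6 rad).
It also fails if it takes over 69 s, if anything falls off the work surface, if the arm or the gripper's body presses on something with over 40 N, if the wrist force passes 120 N, or if a joint passes its speed limit or range.

## Working session

There is one attempt and no reset: what is moved stays moved. The work goes in short steps, Python scripts to look and compute and a shell command to move; the robot and the scene stay as the last step left them, time stands still between calls to the robot, and variables do not carry over. Pictures are saved under pics/ and viewed, at most 10 in all, crops included, and the job is handed in when it is done.

```bash
mkdir -p pics; ls
cat > h.py <<'E'
import numpy as np, cv2
from workcell import sensors, camera, camera_params, ticket, bot
def ray(name,u,v):
    p=camera_params(name); K=np.array([[p['fx'],0,p['cx']],[0,p['fy'],p['cy']],[0,0,1.]])
    a=cv2.undistortPoints(np.array([[[u,v]]],float),K,np.array([p['k1'],0,0,0.]))[0,0]
    T=np.array(p['T']); return T[:3,3],T[:3,:3]@np.array([a[0],a[1],1])
def at(name,u,v,z):
    o,d=ray(name,u,v); return (o+d*(z-o[2])/d[2]).round(4)
def px(name,P):
    p=camera_params(name); T=np.linalg.inv(np.array(p['T'])); c=T[:3,:3]@np.array(P)+T[:3,3]
    a=c[:2]/c[2]; a=a*(1+p['k1']*(a@a)); return np.array([p['fx']*a[0]+p['cx'],p['fy']*a[1]+p['cy']]).round(1)
def snap(name,f,crop=None,s=1):
    im=camera(name)
    if crop: x0,y0,x1,y1=crop; im=im[y0:y1,x0:x1]
    cv2.imwrite('pics/'+f,cv2.resize(im,None,fx=s,fy=s,interpolation=cv2.INTER_CUBIC))
E
python3 - <<'E'
from h import *
snap('top','t0.png',None,1.42); snap('scene','s0.png',None,1.42)
for n in('top','scene'): print(camera_params(n))
E
```

```text
pics
{'fx': 462.4377149325177, 'fy': 462.4377149325177, 'cx': 276.3523134315367, 'cy': 207.27335235107202, 'k1': -0.0979884885256196, 'T': array([[ 0.01889487, -0.98434437,  0.17524024,  0.28967476],
       [-0.99977435, -0.02030316, -0.00624683, -0.00383949],
       [ 0.00970696, -0.17508266, -0.98450588,  1.5923227 ],
       [ 0.        ,  0.        ,  0.        ,  1.        ]])}
{'fx': 468.8223414866988, 'fy': 468.8223414866988, 'cx': 286.0225650742798, 'cy': 214.5439229585965, 'k1': 0.0333868507797086, 'T': array([[ 0.84125524,  0.36137964, -0.40211239,  1.1577144 ],
       [ 0.54062495, -0.55710964,  0.63035982, -0.95429593],
       [ 0.00377852, -0.7476855 , -0.66404226,  1.1621761 ],
       [ 0.        ,  0.        ,  0.        ,  1.        ]])}
```

View pics/t0.png

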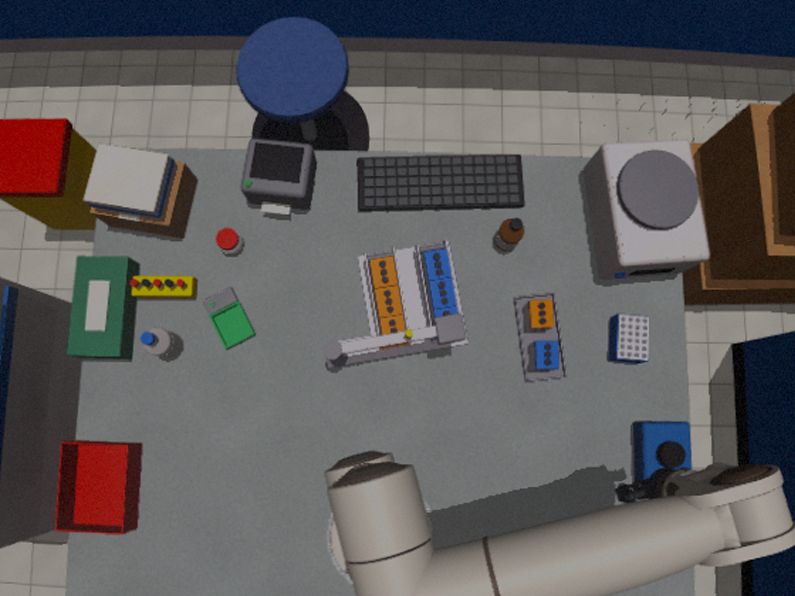

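View pics/s0.png

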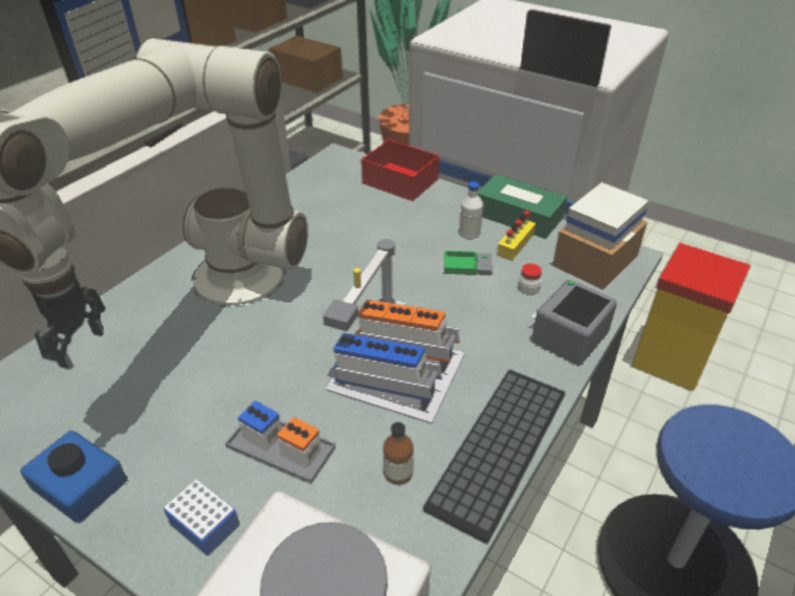

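The top view shows the rack in the middle with the blue lane on the right (-y) and the reader arm across its front (handle near 408,334). The delivery tray is at right (blue kit 546,355) and the carrier at left (233,325). Next I'll take enlarged crops.

Run:
```python
from h import *
snap('top','t1.png',(225,165,405,275),4.4); snap('top','t2.png',(135,190,275,260),4)
a=cv2.imread('pics/t1.png')
```

```text
(no output)
```

View pics/t1.png

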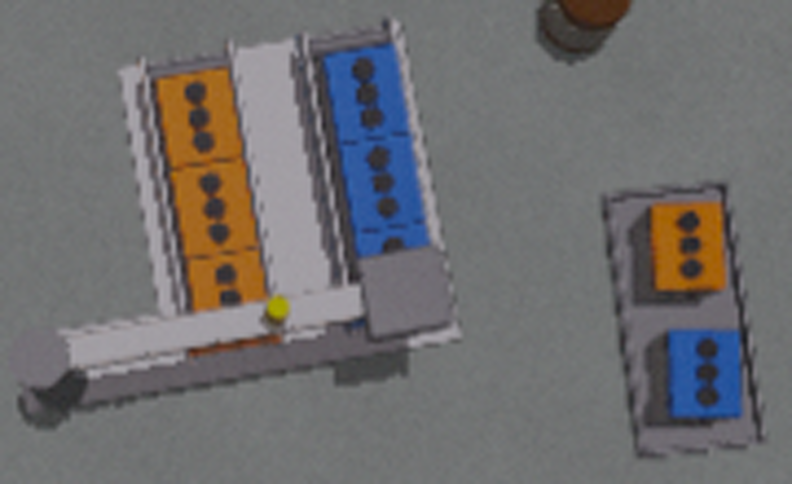

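View pics/t2.png

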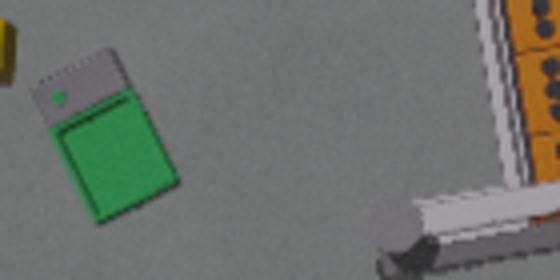

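The crop shows the handle top at (279,303), the hinge at (38,358), the blue rear and middle caps at (367,95) and (383,183), and the new kit's centre cap at (707,372). The carrier corners are about (52,130), (130,92), (180,182) and (100,223) in t2.

Run:
```python
from h import *
A=lambda u,v,z:at('top',225+u/4.4,165+v/4.4,z)
B=lambda u,v,z:at('top',135+u/4,190+v/4,z)
h=A(279,303,.25);g=A(38,358,.202);print('handle',h,'hinge',g,np.linalg.norm(h-g))
d=h-g; print('arm dir',np.degrees(np.arctan2(d[1],d[0])))
for z0 in(.055,):
  r=A(367,95,z0+.0136+.083); m=A(383,183,z0+.0044+.083); d=r-m
  print('blue rear,mid caps',r,m,np.linalg.norm(d[:2]),np.degrees(np.arctan2(d[1],d[0])))
r=A(200,116,.147);m=A(214,208,.138);print('orange',r,m)
for p in[(686,220),(690,244),(691,269)]:print('or caps',A(*p,.087))
for p in[(709,349),(707,372),(707,397)]:print('bl caps',A(*p,.087))
print('tray',[A(*p,.016).tolist() for p in[(604,196),(726,186),(762,438),(638,455)]])
c=[B(*p,.022) for p in[(52,130),(130,92),(180,182),(100,223)]];print('carrier',c,np.mean(c,0))
d=c[0]+c[1]-c[2]-c[3];print(np.degrees(np.arctan2(d[1],d[0])),np.linalg.norm(c[0]-c[3]),np.linalg.norm(c[0]-c[1]))
# rack from hinge for yaw guess
for yaw in(8,10,12):
  a=np.radians(yaw);R=np.array([[np.cos(a),-np.sin(a)],[np.sin(a),np.cos(a)]])
  o=g[:2]-R@[-.11,.2];print(yaw,'rack',o,'corners',[px('top',[*(o+R@q),.008])*4.4-np.array([990,726]) for q in([.13,.115],[.13,-.115],[-.13,-.115])], 'blue lane mid',o+R@[0,-.062])
s=sensors.get_obs();print(s['ee_pos'],s['tcp_rot'],s['time'],bot.pinch_z)
```

```text
handle [ 0.4505 -0.0491  0.25  ] hinge [0.415  0.1137 0.202 ] 0.17340152825162758
arm dir -77.69870330380613
blue rear,mid caps [ 0.6153 -0.1141  0.1516] [ 0.5523 -0.1268  0.1424] 0.06426733229254185 11.397353491797453
orange [0.5982 0.0068 0.147 ] [ 0.5322 -0.0047  0.138 ]
or caps [ 0.5387 -0.361   0.087 ]
or caps [ 0.5205 -0.3637  0.087 ]
or caps [ 0.5015 -0.3641  0.087 ]
bl caps [ 0.4414 -0.3766  0.087 ]
bl caps [ 0.4241 -0.3748  0.087 ]
bl caps [ 0.4055 -0.3744  0.087 ]
tray [[0.5684, -0.3127, 0.016], [0.5784, -0.4106, 0.016], [0.3797, -0.4348, 0.016], [0.3652, -0.337, 0.016]]
carrier [array([0.5068, 0.4275, 0.022 ]), array([0.5414, 0.3616, 0.022 ]), array([0.4643, 0.3139, 0.022 ]), array([0.4276, 0.3808, 0.022 ])] [0.485025 0.37095  0.022   ]
31.130579500586723 0.09194308021814368 0.07443097473498515
8 rack [ 0.55176411 -0.06904457] corners [array([132.  ,  69.52]), array([416.68,  36.96]), array([462.  , 357.72])] blue lane mid [ 0.56039284 -0.13044119]
10 rack [ 0.55805849 -0.06416025] corners [array([121.  ,  67.32]), array([404.36,  25.08]), array([460.68, 344.08])] blue lane mid [ 0.56882468 -0.12521833]
12 rack [ 0.56417857 -0.05905923] corners [array([110.  ,  65.56]), array([391.6 ,  13.64]), array([458.92, 330.  ])] blue lane mid [ 0.5770691  -0.11970439]
[ 0.15447726 -0.52770869  0.23086221] [-1.79953915e+02 -9.39479021e-04  1.63139793e+01] 0.2 0.0187
```

```bash
python3 -m jog '[[[0.295,0.48,0.06,-0.965,1],[0.295,0.48,0.06,-0.965,1],[0.295,0.48,0.06,-0.965,1],[0.295,0.48,0.06,-0.965,1],[0.295,0.48,0.06,-0.965,1],[0.295,0.48,0.06,-0.965,1],[0.295,0.48,0.06,-0.965,1],[0.295,0.48,0.06,-0.965,1]]]'
python3 -m jog '[[[0.295,0.48,0.06,-0.965,1],[0.295,0.48,0.06,-0.965,1],[0.295,0.48,0.06,-0.965,1],[0.295,0.48,0.06,-0.965,1],[0.295,0.48,0.06,-0.965,1],[0.295,0.48,0.06,-0.965,1],[0.295,0.48,0.06,-0.965,1],[0.295,0.48,0.06,-0.965,1]]]'
python3 -m jog '[[[0.295,0.48,0.06,-0.965,1],[0.295,0.48,0.06,-0.965,1],[0.295,0.48,0.06,-0.965,1],[0.295,0.48,0.06,-0.965,1],[0,0,0,0,1],[0,0,0,0,1]]]'
python3 - <<'E'
from h import *
snap('scene','s1.png',(190,150,350,270),5)
E
```

```text
time: 1.0
ee_pos: [0.2729, -0.3348, 0.2553]
tcp_rot: [-180.0, -0.0, -22.5]
wrist_force: [-0.1, 0.2, -0.0]
opening: 0.0851
grasp_force: 0.0
time: 1.8
ee_pos: [0.2682, -0.264, 0.2794]
tcp_rot: [-172.6, 0.2, -50.1]
wrist_force: [0.6, -0.8, -0.2]
opening: 0.0857
grasp_force: 0.0
time: 2.4
ee_pos: [0.2078, -0.2453, 0.2919]
tcp_rot: [-166.6, 0.2, -61.5]
wrist_force: [-0.2, -0.3, 0.4]
opening: 0.0854
grasp_force: 0.0
```

View pics/s1.png

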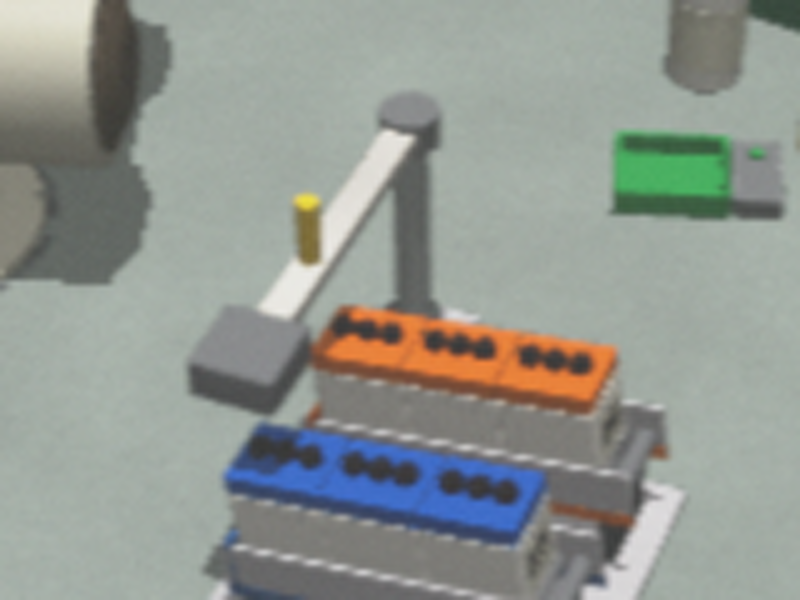

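The arm stopped short of the target and the tool tilted, so I'll check the joints.

Run:
```python
from h import *
s=sensors.get_obs();print(np.round(s['q'],1),s['ee_pos'],s['tcp_rot'],s['time']); print([a for a in dir(bot) if a[0]!='_'])
B=lambda u,v:(190+u/5,150+v/5)
def tri(pt,ps):
  o1,d1=ray('top',*pt);o2,d2=ray('scene',*ps)
  M=np.stack([d1,-d2],1);x=np.linalg.lstsq(M,o2-o1,rcond=None)[0];a=o1+x[0]*d1;b=o2+x[1]*d2;return ((a+b)/2).round(4),np.linalg.norm(a-b).round(4)
A=lambda u,v:(225+u/4.4,165+v/4.4)
print('handle',tri(A(279,301),B(307,201)))
print('blue mid cap',tri(A(383,183),B(379,467)));print('blue rear cap',tri(A(368,94),B(479,487)))
print('orange mid',tri(A(214,208),B(459,345)),'rear',tri(A(200,116),B(553,360)))
for z in(.14,.15): print([at('scene',*B(*p),z) for p in((285,451),(379,467),(479,487))])
```

```text
[-61.5 -24.6  -9.3 105.5  13.4 179.9] [ 0.20805815 -0.24529035  0.29172544] [-166.62366932    0.207757    -61.46874131] 2.45
['PlanningError', 'pinch_z']
handle (array([ 0.452 , -0.0491,  0.2481]), np.float64(0.0002))
blue mid cap (array([ 0.5547, -0.1266,  0.1347]), np.float64(0.0026))
blue rear cap (array([ 0.6196, -0.1144,  0.1425]), np.float64(0.0036))
orange mid (array([ 0.5339, -0.004 ,  0.1328]), np.float64(0.0022)) rear (array([0.5994, 0.0072, 0.1437]), np.float64(0.0012))
[array([ 0.5021, -0.15  ,  0.14  ]), array([ 0.5588, -0.13  ,  0.14  ]), array([ 0.6196, -0.111 ,  0.14  ])]
[array([ 0.5085, -0.1579,  0.15  ]), array([ 0.5646, -0.138 ,  0.15  ]), array([ 0.6248, -0.1192,  0.15  ])]
```

Joint 6 hit its limit (yaw = q1 − q6 + 180), so I'll turn the other way, to yaw 100.

```bash
python3 -m jog '[[[0,0,0,1,1],[0,0,0,1,1],[0.1,0,0,1,1],[0.2,0,0,1,1],[0.2,0.1,0,1,1],[0.2,0.1,0,1,1],[0.2,0.1,0,1,1],[0.2,0.1,0,1,1]]]'
```

```text
time: 3.25
ee_pos: [0.264, -0.2248, 0.2913]
tcp_rot: [-166.6, 0.3, -21.2]
wrist_force: [-0.4, -0.3, 0.0]
opening: 0.0856
grasp_force: 0.0
```

```bash
for i in 1 2; do python3 -m jog '[[[0.34,0.12,0.1,1,1],[0.34,0.12,0.1,1,1],[0.34,0.12,0.1,1,1],[0.34,0.12,0.1,1,1],[0.34,0.12,0.1,1,1],[0.34,0.12,0.1,1,1],[0.34,0.12,0.1,1,1],[0.34,0.12,0.1,1,1]]]'; done
python3 -m jog '[[[0.34,0.12,0.1,1,1],[0.34,0.12,0.1,1,1],[0.34,0.12,0.1,1,1],[0.34,0.12,0.1,1,1]]]'
python3 -c "
from h import *
print(np.round(sensors.get_obs()['q'],1))"
```

```text
time: 4.05
ee_pos: [0.4005, -0.1764, 0.3312]
tcp_rot: [-166.6, 0.3, 18.8]
wrist_force: [0.9, -0.4, 0.2]
opening: 0.0852
grasp_force: 0.0
time: 4.85
ee_pos: [0.5364, -0.128, 0.3709]
tcp_rot: [-166.6, 0.3, 58.8]
wrist_force: [0.2, -0.2, -0.6]
opening: 0.0856
grasp_force: 0.0
time: 5.25
ee_pos: [0.5873, -0.1001, 0.3627]
tcp_rot: [-168.4, 0.0, 78.8]
wrist_force: [0.2, -0.5, 0.2]
opening: 0.0849
grasp_force: 0.0
[ -9.8  35.7  64.5 130.4   0.2  91.4]
```

Reaching past the limit is undoing the tilt as hoped. I'll continue in small steps.

```bash
python3 -m jog '[[[0.3,-0.05,0.1,0,1],[0.3,-0.05,0.1,0,1],[0.3,-0.05,0.1,0,1]]]'; python3 -m jog '[[[0.3,-0.05,0.1,0,1],[0.3,-0.05,0.1,0,1],[0.3,-0.05,0.1,0,1]]]'
python3 -c "
from h import *
print(np.round(sensors.get_obs()['q'],1))"
```

```text
time: 5.55
ee_pos: [0.6146, -0.1046, 0.3545]
tcp_rot: [-170.1, -0.0, 78.6]
wrist_force: [0.0, -0.7, -0.4]
opening: 0.0855
grasp_force: 0.0
time: 5.85
ee_pos: [0.6159, -0.1055, 0.3547]
tcp_rot: [-170.2, -0.0, 78.5]
wrist_force: [-1.7, -0.3, -0.5]
opening: 0.0859
grasp_force: 0.0
[ -9.9  40.   70.7 130.5   0.3  91.6]
```

```bash
python3 -m jog '[[[0.2,-0.035,0.3,0,1],[0.2,-0.035,0.3,0,1],[0.2,-0.035,0.3,0,1]]]'; python3 -m jog '[[[0.2,-0.035,0.5,0,1],[0.2,-0.035,0.5,0,1],[0.2,-0.035,0.5,0,1]]]'
python3 -c "
from h import *
print(np.round(sensors.get_obs()['q'],1))"
```

```text
time: 6.15
ee_pos: [0.61, -0.1049, 0.3728]
tcp_rot: [-171.9, -0.1, 78.4]
wrist_force: [-0.2, 0.2, 1.2]
opening: 0.0855
grasp_force: 0.0
time: 6.45
ee_pos: [0.5992, -0.1029, 0.4025]
tcp_rot: [-174.7, -0.2, 78.4]
wrist_force: [0.5, -0.5, -0.2]
opening: 0.0852
grasp_force: 0.0
[ -9.9  35.6  70.7 130.5   0.3  91.6]
```

```bash
python3 -m jog '[[[0.2,-0.035,0.5,0,1],[0.2,-0.035,0.5,0,1],[0.2,-0.035,0.5,0,1],[0.2,-0.035,0.5,0,1],[0.2,-0.035,0.5,0,1]]]'
python3 -c "
from h import *
print(np.round(sensors.get_obs()['q'],1))"
```

```text
time: 6.95
ee_pos: [0.5799, -0.0994, 0.4468]
tcp_rot: [-178.9, -0.3, 78.4]
wrist_force: [0.2, -0.3, -0.2]
opening: 0.0851
grasp_force: 0.0
[ -9.9  31.3  70.7 130.5   0.3  91.7]
```

```bash
python3 -m jog '[[[0.2,-0.035,0.45,0,1],[0,0,0,0,1]]]'
```

```text
time: 7.15
ee_pos: [0.5759, -0.0987, 0.4551]
tcp_rot: [-179.7, -0.3, 78.4]
wrist_force: [-0.2, 0.4, 0.2]
opening: 0.0855
grasp_force: 0.0
```

```bash
python3 -m jog '[[[-0.41,0.165,-0.55,0.72,1],[-0.41,0.165,-0.55,0.72,1],[-0.41,0.165,-0.55,0.72,1],[-0.41,0.165,-0.55,0.72,1],[-0.41,0.165,-0.55,0.72,1],[-0.41,0.165,-0.55,0.72,1],[0,0,0,0,1]]]'
python3 -m jog '[[[0,0,-0.5,0,1],[0,0,-0.5,0,1],[0,0,-0.5,0,0.6],[0,0,0,0,0.3],[0,0,0,0,0.05],[0,0,0,0,0.05],[0,0,0,0,0.05],[0,0,0,0,0.05]]]' 25
```

```text
time: 7.85
ee_pos: [0.4724, -0.0567, 0.3137]
tcp_rot: [-179.1, -0.5, 96.8]
wrist_force: [-1.1, 0.8, -0.8]
opening: 0.0855
grasp_force: 0.0
time: 8.65
ee_pos: [0.4771, -0.0585, 0.245]
tcp_rot: [-179.7, -0.2, 96.6]
wrist_force: [1.5, -7.6, 2.8]
opening: 0.0043
grasp_force: 5.0
```

Short of the target: rows were clipped by speed. I'll open and look from above.

```bash
python3 -m jog '[[[0,0,0.5,0,1],[0,0,0.5,0,1],[0,0,0,0,1]]]'
python3 - <<'E'
from h import *
snap('scene','s2.png',(170,130,370,270),4)
print(px('scene',[.452,-.049,.25]),px('top',[.452,-.049,.25]))
E
```

```text
time: 8.95
ee_pos: [0.4771, -0.0576, 0.2974]
tcp_rot: [-179.9, -0.3, 96.7]
wrist_force: [0.4, 0.3, 0.2]
opening: 0.0477
grasp_force: 0.0
[251.4 189.7] [288.4 233.3]
```

View pics/s2.png

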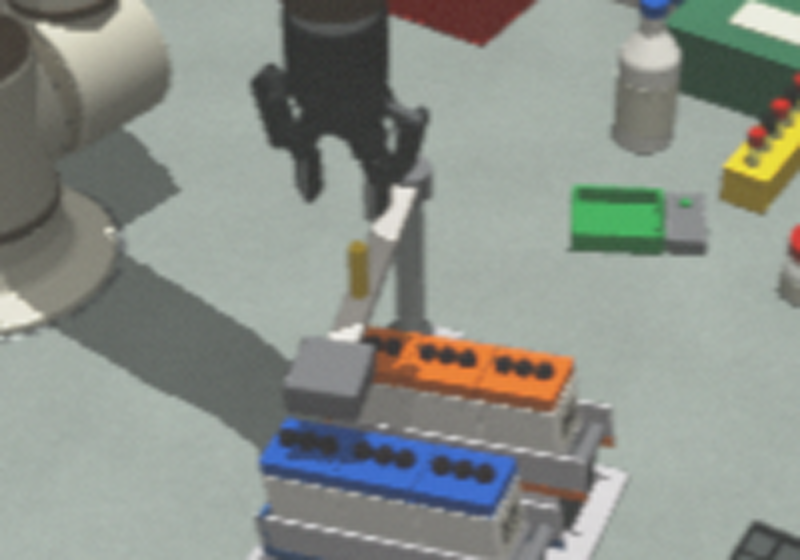

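The reader has swung a little: the handle top is now at crop (357,246), i.e. scene pixel (259,191.5).

Run:
```python
from h import *
h=at('scene',259.3,191.5,.25);g=np.array([.415,.1137]);d=h[:2]-g;a=np.arctan2(d[1],d[0]);print(h,np.linalg.norm(d),np.degrees(a))
for k in(a,): print(g+.165*np.array([np.cos(k),np.sin(k)]))
for t in range(int(np.degrees(a)),20,5):
  k=np.radians(t);print(t,g+.165*np.array([np.cos(k),np.sin(k)]))
```

```text
[ 0.4777 -0.043   0.25  ] 0.16877849389066135 -68.19228665411667
[ 0.47629632 -0.03949191]
-68 [ 0.47681009 -0.03928534]
-63 [ 0.48990843 -0.03331608]
-58 [ 0.50243668 -0.02622794]
-53 [ 0.51429948 -0.01807486]
-48 [ 0.52540655 -0.0089189 ]
-43 [0.53567336 0.00117027]
-38 [0.54502177 0.01211586]
-33 [0.55338064 0.02383456]
-28 [0.56068635 0.03623719]
-23 [0.5668833  0.04922936]
-18 [0.57192433 0.0627122 ]
-13 [0.57577106 0.07658308]
-8 [0.57839423 0.09073644]
-3 [0.57977387 0.10506457]
2 [0.57989949 0.11945842]
7 [0.57877012 0.13380844]
12 [0.57639435 0.14800543]
17 [0.57279028 0.16194133]
```

```bash
python3 -m jog '[[[0,0.17,0,1,1],[0,0.17,0,1,1],[0,0,-0.3,1,1],[0,0,-0.35,0,1],[0,0,-0.35,0,1],[0,0,-0.35,0,1],[0,0,-0.35,0,1],[0,0,0,0,1]]]'
python3 -m jog '[[[0,0,0,0,0.5],[0,0,0,0,0.1],[0,0,0,0,0.1],[0,0,0,0,0.1],[0,0,0,0,0.1],[0,0,0,0,0.1]]]' 30
```

```text
time: 9.8
ee_pos: [0.4751, -0.0404, 0.206]
tcp_rot: [-179.4, -0.4, 111.7]
wrist_force: [-0.2, -0.3, 1.0]
opening: 0.0854
grasp_force: 0.0
time: 10.4
ee_pos: [0.4764, -0.0406, 0.2092]
tcp_rot: [-179.6, -0.3, 111.7]
wrist_force: [-0.4, 0.2, 3.4]
opening: 0.015
grasp_force: 29.3
```

```bash
python3 -m jog '[[[0.262,0.119,0.03,1,0.1],[0.251,0.142,0,1,0.1],[0.237,0.163,0,1,0.1],[0.222,0.183,0,1,0.1],[0.205,0.202,0,1,0.1],[0.187,0.219,0,1,0.1],[0.167,0.234,0,1,0.1],[0.146,0.248,0,1,0.1]]]'
python3 -m jog '[[[0.124,0.26,0,1,0.1],[0.101,0.27,0,1,0.1],[0.077,0.277,0,1,0.1],[0.052,0.283,0,1,0.1],[0.028,0.287,0,1,0.1],[0.003,0.288,0,1,0.1],[-0.023,0.287,0,1,0.1]]]'
```

```text
time: 11.2
ee_pos: [0.5616, 0.0343, 0.2093]
tcp_rot: [-179.5, -0.2, 151.8]
wrist_force: [7.9, -6.0, -5.4]
opening: 0.0151
grasp_force: 31.7
time: 11.9
ee_pos: [0.5804, 0.133, 0.2093]
tcp_rot: [-179.5, -0.2, -173.2]
wrist_force: [14.0, -0.4, -6.3]
opening: 0.0149
grasp_force: 31.6
```

```bash
python3 -m jog '[[[0,0.2,0,1,0.1],[-0.03,0.1,0,0,0.1],[0,0,0,0,0.1]]]'
python3 -m jog '[[[-0.03,0.1,0,0,0.1],[0,0.06,0,0,0.1],[0,0,0,0,0.1]]]'
```

```text
time: 12.2
ee_pos: [0.5776, 0.1486, 0.2094]
tcp_rot: [-179.6, -0.3, -168.3]
wrist_force: [8.5, 3.2, -6.5]
opening: 0.0151
grasp_force: 31.5
time: 12.5
ee_pos: [0.5755, 0.1559, 0.2094]
tcp_rot: [-179.6, -0.3, -168.4]
wrist_force: [5.1, 1.5, -5.7]
opening: 0.0151
grasp_force: 31.5
```

```bash
python3 -m jog '[[[0,0,0,0,0.4],[0,0,0.1,0,0.6],[0,0,0.5,0,0.9],[0,0,0.8,0,1],[-0.3,0.2,0.8,0,1],[-0.5,0.3,0.4,0,1],[-0.5,0.3,0,0,1],[-0.5,0.3,0,0,1]]]'
python3 - <<'E'
from h import *
snap('top','t3.png',(225,155,345,245),6);
E
```

```text
time: 13.3
ee_pos: [0.4843, 0.2108, 0.3417]
tcp_rot: [-179.6, -0.2, -168.4]
wrist_force: [0.2, 0.2, -1.0]
opening: 0.0855
grasp_force: 0.0
```

View pics/t3.png

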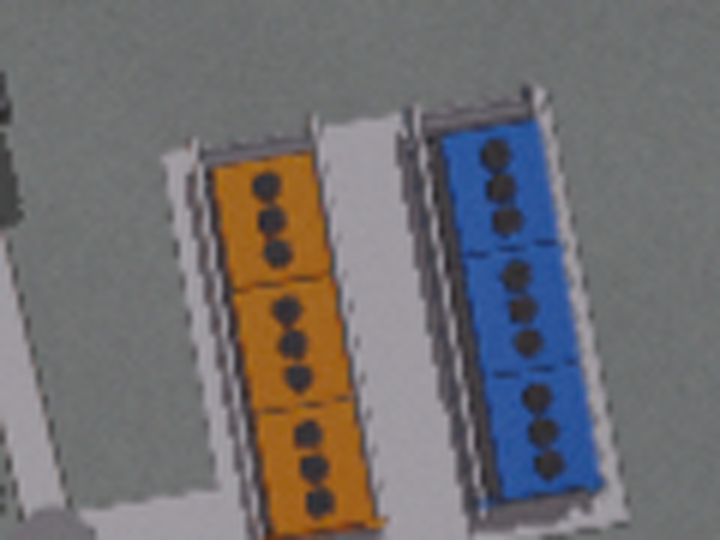

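The reader lies clear on the left. The blue centre caps are at (501,187), (523,309) and (543,431) in the crop.

Run:
```python
from h import *
C=lambda u,v,z:at('top',225+u/6,155+v/6,z)
r,m,f=C(501,187,.146),C(523,309,.137),C(543,431,.128);d=r-f
print(r,m,f,np.linalg.norm(d[:2]),np.degrees(np.arctan2(d[1],d[0])))
ro,mo,fo=C(271,219,.146),C(293,343,.137),C(314,467,.128);d=ro-fo;print(ro,mo,fo,np.degrees(np.arctan2(d[1],d[0])))
print(sensors.get_obs()['ee_pos'])
```

```text
[ 0.618  -0.1148  0.146 ] [ 0.5536 -0.1277  0.137 ] [ 0.4894 -0.1395  0.128 ] 0.13095056319084694 10.872306604485113
[0.5979 0.0077 0.146 ] [ 0.5327 -0.0053  0.137 ] [ 0.4677 -0.0178  0.128 ] 11.081258736712469
[0.48130086 0.21240703 0.34242758]
```

```bash
python3 -m jog '[[[0.03,-0.5,0,0,1],[0.03,-0.9,0,0,1],[0.04,-0.9,0,0,1],[0.04,-1,-0.2,0,1],[0.04,-1,-0.4,0,1],[0.04,-1,-0.5,-0.1,1],[0.04,-1,-0.5,0,1],[0,-0.6,-0.3,0,1]]]'
python3 -m jog '[[[0,0,0,0,1],[0,0,0,0,1]]]'
```

```text
time: 14.15
ee_pos: [0.4967, -0.1218, 0.2513]
tcp_rot: [-179.6, -0.4, -169.0]
wrist_force: [0.2, 0.8, -0.8]
opening: 0.0855
grasp_force: 0.0
time: 14.35
ee_pos: [0.4971, -0.1197, 0.2527]
tcp_rot: [-179.6, -0.3, -169.0]
wrist_force: [0.4, 0.9, 0.0]
opening: 0.0854
grasp_force: 0.0
```

```bash
python3 -m jog '[[[-0.06,-0.38,0,0,1],[0,0,-0.7,0,1],[0,0,-0.7,0,1],[0,0,-0.6,0,1],[0,0,-0.5,0,1],[0,0,-0.5,0,1],[0,0,-0.4,0,1],[0,0,-0.05,0,1]]]'
```

```text
time: 15.15
ee_pos: [0.4939, -0.1368, 0.0785]
tcp_rot: [-179.6, -0.4, -168.8]
wrist_force: [-0.0, 1.0, 0.8]
opening: 0.085
grasp_force: 0.0
```

```bash
python3 -m jog '[[[0,0,0,0,1],[0,0,0,0,0.7],[0,0,0,0,0.55],[0,0,0,0,0.5],[0,0,0,0,0.5],[0,0,0,0,0.5],[0,0,0,0,0.5]]]' 40
```

```text
time: 15.85
ee_pos: [0.4953, -0.1382, 0.0812]
tcp_rot: [-179.5, -0.2, -168.8]
wrist_force: [0.1, 0.6, 6.2]
opening: 0.0533
grasp_force: 43.4
```

```bash
python3 -m jog '[[[-0.03,-0.006,0.2,0,0.5],[-0.045,-0.01,0.3,0,0.5],[-0.06,-0.012,0.4,0,0.5],[-0.07,-0.014,0.5,0,0.5],[-0.08,-0.016,0.6,0,0.5],[-0.09,-0.016,0.7,0,0.5],[0,0,0.8,0,0.5],[0,0,0.8,0,0.5]]]'
python3 - <<'E'
from h import *
snap('scene','s3.png',(200,110,400,260),4)
E
```

```text
time: 16.65
ee_pos: [0.4751, -0.1419, 0.2963]
tcp_rot: [-179.6, -0.4, -168.9]
wrist_force: [0.9, -0.4, -2.6]
opening: 0.0534
grasp_force: 43.9
```

View pics/s3.png

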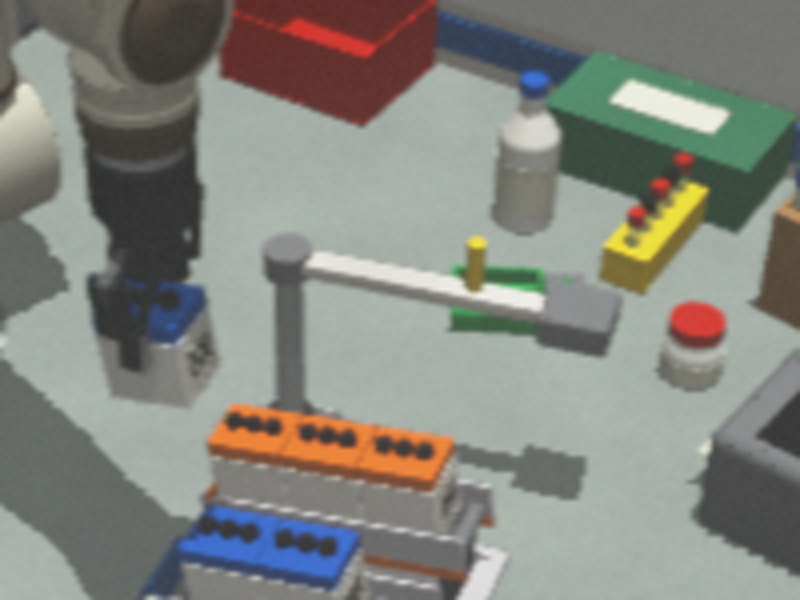

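Kit lifted cleanly and the other two blue kits have rolled forward. Next I'll refine the carrier pose by fitting its outline to the green mask in t2.

Run:
```python
from h import *
from scipy.optimize import minimize
im=cv2.imread('pics/t2.png').astype(int);b,g,r=im[...,0],im[...,1],im[...,2]
m=((g>1.35*r)&(g>1.2*b)).astype(np.uint8)
n,l,st,_=cv2.connectedComponentsWithStats(m);k=1+np.argmax(st[1:,4]);m=(l==k).astype(np.uint8)
h=cv2.convexHull(np.argwhere(m)[:,::-1].astype(np.int32));H=np.zeros_like(m);cv2.fillConvexPoly(H,h,1)
def hull(p):
  x,y,a=p;a=np.radians(a);c,s=np.cos(a),np.sin(a);q=[]
  for X in(-.046,.046):
    for Y in(-.04,.04):
      for z in(0,.022): q.append((px('top',[x+c*X-s*Y,y+s*X+c*Y,z])-[135,190])*4+1.5)
  return cv2.convexHull(np.array(q,np.float32)*1)
def cost(p):
  G=np.zeros_like(m);cv2.fillConvexPoly(G,np.round(hull(p)*16).astype(np.int32),1,shift=4);return (G!=H).sum()/H.sum()
b=min((minimize(cost,[.485+i,.371,31+j],method='Nelder-Mead',options=dict(initial_simplex=[[.485+i,.371,31+j],[.49+i,.371,31+j],[.485+i,.376,31+j],[.485+i,.371,35+j]])) for i in(0,-.004,.004) for j in(0,-3)),key=lambda o:o.fun)
print(b.x,b.fun)
```

```text
Traceback (most recent call last):
  File "h.py", line 10, in px
    p=camera_params(name); T=np.linalg.inv(np.array(p['T'])); c=T[:3,:3]@np.array(P)+T[:3,3]
ValueError: time passes only in moves, steps and waits
```

```bash
sed -i 's/^def ray/import functools\ncamera_params=functools.lru_cache(None)(camera_params)\ndef ray/' h.py
python3 - <<'E'
from h import *
from scipy.optimize import minimize
im=cv2.imread('pics/t2.png').astype(int);b,g,r=im[...,0],im[...,1],im[...,2]
m=((g>1.35*r)&(g>1.2*b)).astype(np.uint8)
n,l,st,_=cv2.connectedComponentsWithStats(m);k=1+np.argmax(st[1:,4]);m=(l==k).astype(np.uint8)
h=cv2.convexHull(np.argwhere(m)[:,::-1].astype(np.int32));H=np.zeros_like(m);cv2.fillConvexPoly(H,h,1)
def hull(p):
  x,y,a=p;a=np.radians(a);c,s=np.cos(a),np.sin(a);q=[]
  for X in(-.046,.046):
    for Y in(-.04,.04):
      for z in(0,.022): q.append((px('top',[x+c*X-s*Y,y+s*X+c*Y,z])-[135,190])*4+1.5)
  return cv2.convexHull(np.array(q,np.float32)*1)
def cost(p):
  G=np.zeros_like(m);cv2.fillConvexPoly(G,np.round(hull(p)*16).astype(np.int32),1,shift=4);return (G!=H).sum()/H.sum()
b=min((minimize(cost,[.485+i,.371,31+j],method='Nelder-Mead',options=dict(initial_simplex=[[.485+i,.371,31+j],[.49+i,.371,31+j],[.485+i,.376,31+j],[.485+i,.371,35+j]])) for i in(0,-.004) for j in(0,-3)),key=lambda o:o.fun)
print(b.x,b.fun,H.sum())
x,y,a=b.x;a=np.radians(a);print('tcp target',x-.005*np.cos(a),y-.005*np.sin(a),np.array(sensors.get_obs()['ee_pos']))
E
```

```text
[ 0.48899379  0.37688951 29.74247777] 0.014318706697459584 10825
tcp target 0.48465247037868175 0.37440899298816216 [ 0.47597249 -0.14211073  0.30287322]
```

```bash
python3 -m jog '[[[0.01,0.4,0,0.2,0.5],[0.01,0.7,0,0.3,0.5],[0.02,0.95,0,0.4,0.5],[0.02,1,0,0.4,0.5],[0.02,1,0,0.4,0.5],[0.02,1,0,0.4,0.5],[0.02,1,0,0.4,0.5],[0.02,1,0,0.4,0.5]]]'
python3 -m jog '[[[0.02,1,0,0.4,0.5],[0.01,0.9,0,0.3,0.5],[0,0.6,0,0,0.5],[0,0.4,0,0,0.5],[0,0,-0.3,0,0.5],[0,0,-0.5,0,0.5]]]'
```

```text
time: 17.5
ee_pos: [0.4822, 0.2125, 0.2947]
tcp_rot: [-179.6, -0.3, -154.3]
wrist_force: [1.3, 0.8, -2.8]
opening: 0.0536
grasp_force: 44.1
time: 18.1
ee_pos: [0.4845, 0.3566, 0.255]
tcp_rot: [-179.6, -0.2, -150.8]
wrist_force: [-1.0, -1.0, -2.4]
opening: 0.0536
grasp_force: 44.2
```

```bash
python3 -m jog '[[[0,0.3,-0.5,0.1,0.5],[0,0,-0.7,0,0.5],[0,0,-0.7,0,0.5],[0,0,-0.5,0,0.5],[0,0,-0.3,0,0.5],[0,0,0,0,0.5]]]'
python3 - <<'E'
from h import *
snap('top','t4.png',(135,180,235,255),6);
E
```

```text
time: 18.7
ee_pos: [0.4834, 0.3698, 0.1175]
tcp_rot: [-179.5, -0.5, -150.3]
wrist_force: [-0.0, -0.3, -1.8]
opening: 0.0537
grasp_force: 44.0
```

View pics/t4.png

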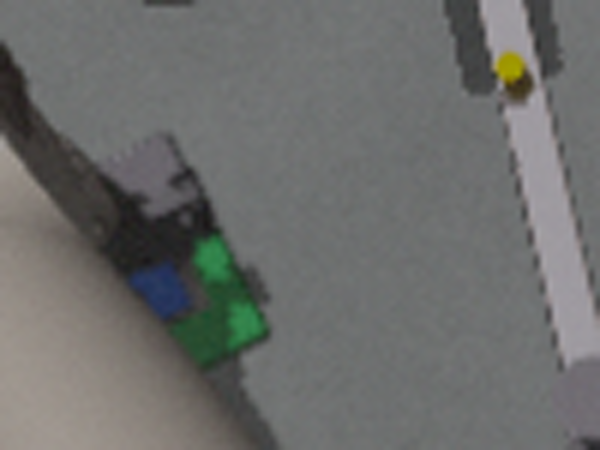

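The view is mostly hidden by the wrist, but the carrier lies where the fit puts it. I'll lower by feel.

```bash
python3 -m jog '[[[0.03,0.09,-0.3,0,0.5],[0,0,-0.4,0,0.5],[0,0,-0.3,0,0.5],[0,0,-0.2,0,0.5],[0,0,-0.1,0,0.5],[0,0,0,0,0.5]]]'
python3 -m jog '[[[0,0,-0.05,0,0.5],[0,0,-0.05,0,0.5],[0,0,0,0,0.5]]]'
```

```text
time: 19.35
ee_pos: [0.4856, 0.3749, 0.0542]
tcp_rot: [-179.6, -0.4, -150.3]
wrist_force: [0.6, 0.1, -2.4]
opening: 0.0539
grasp_force: 44.0
time: 19.65
ee_pos: [0.4858, 0.375, 0.0497]
tcp_rot: [-179.6, -0.3, -150.3]
wrist_force: [0.0, -0.3, -2.0]
opening: 0.0533
grasp_force: 44.0
```

```bash
python3 -m jog '[[[0,0,-0.06,0,0.5],[0,0,-0.05,0,0.5],[0,0,0,0,0.5]]]'
python3 -m jog '[[[0,0,-0.05,0,0.5],[0,0,-0.04,0,0.5],[0,0,0,0,0.5]]]'
```

```text
time: 19.95
ee_pos: [0.4855, 0.3748, 0.0437]
tcp_rot: [-179.6, -0.4, -150.3]
wrist_force: [0.2, 0.3, -2.0]
opening: 0.0535
grasp_force: 44.0
time: 20.25
ee_pos: [0.4856, 0.3749, 0.0392]
tcp_rot: [-179.6, -0.4, -150.3]
wrist_force: [0.5, -0.0, -2.2]
opening: 0.0537
grasp_force: 44.0
```

```bash
python3 -m jog '[[[0,0,-0.05,0,0.5],[0,0,-0.03,0,0.5],[0,0,0,0,0.5]]]'
python3 -m jog '[[[0,0,-0.04,0,0.5],[0,0,-0.03,0,0.5],[0,0,0,0,0.5]]]'
```

```text
time: 20.55
ee_pos: [0.4865, 0.3755, 0.0376]
tcp_rot: [-179.6, -0.2, -150.4]
wrist_force: [-0.2, -0.4, 8.8]
opening: 0.0536
grasp_force: 45.3
time: 20.85
ee_pos: [0.4883, 0.3764, 0.0363]
tcp_rot: [-179.6, 0.1, -150.4]
wrist_force: [3.5, -1.2, 17.2]
opening: 0.0534
grasp_force: 46.2
```

```bash
python3 -m jog '[[[0,0,0,0,0.68],[0,0,0,0,0.75],[0,0,0,0,0.9],[0,0,0,0,1],[0,0,0,0,1],[0,0,0.3,0,1],[0,0,0.6,0,1],[0,0,0.9,0,1]]]'
python3 -m jog '[[[-0.1,-0.3,1,0,1],[-0.3,-0.6,1,0,1],[-0.4,-1,0.6,-0.5,1],[-0.4,-1,0.3,-1,1],[-0.2,-1,0,-1,1],[0,-1,0,-1,1],[0,-1,0,-1,1],[0,-1,0,-0.6,1]]]'
python3 - <<'E'
from h import *
im=cv2.hconcat([cv2.resize(camera('top')[180:260,130:350],None,fx=3.6,fy=3.6,interpolation=2)]);s=cv2.resize(camera('scene')[150:240,190:400],(792,300),interpolation=2)
cv2.imwrite('pics/c.png',cv2.vconcat([im[:,:792],s]))
E
```

```text
time: 21.65
ee_pos: [0.4847, 0.3742, 0.1218]
tcp_rot: [-179.5, -0.6, -150.3]
wrist_force: [0.9, 0.6, 0.3]
opening: 0.0853
grasp_force: 0.0
time: 22.45
ee_pos: [0.424, 0.0498, 0.2506]
tcp_rot: [-179.6, -0.2, -176.0]
wrist_force: [1.1, 0.7, -1.1]
opening: 0.0853
grasp_force: 0.0
```

View pics/c.png

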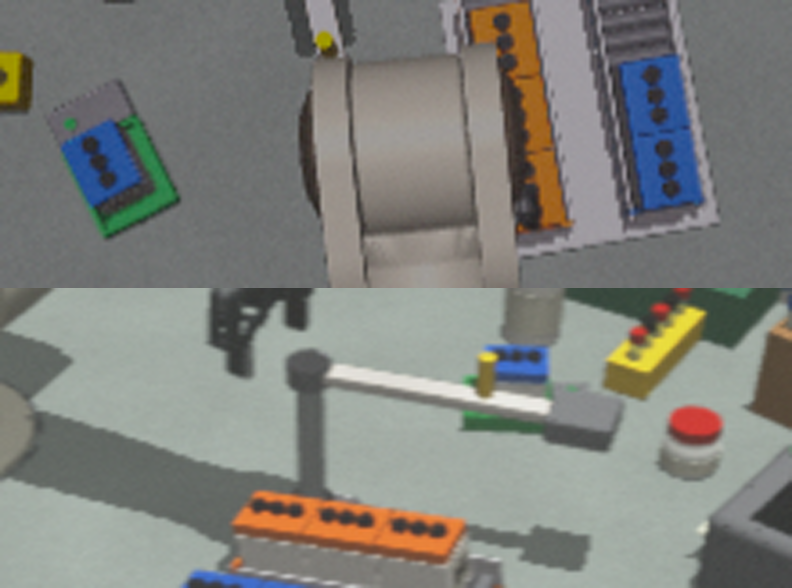

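The oldest kit stands upright in the carrier (centre cap at crop 102,163). The other two kits sit forward (caps at 668,168 and 655,95) and the reader is clear. Now a numeric check, plus the geometry for the new kit.

Run:
```python
from h import *
C=lambda u,v,z:at('top',130+u/3.6,180+v/3.6,z)
print('carrier kit',C(102,163,.09),'front',C(668,168,.128),'mid',C(655,95,.137))
im=camera('top').astype(int)[200:275,355:410];b,g,r=im[...,0],im[...,1],im[...,2]
m=((b>1.8*r)&(b>90)).astype(np.uint8)
n,l,st,c=cv2.connectedComponentsWithStats(m);k=1+np.argmax(st[1:,4])
h=cv2.morphologyEx((l==k).astype(np.uint8),cv2.MORPH_CLOSE,np.ones((7,7)));(cx,cy),wh,a=cv2.minAreaRect(np.argwhere(h)[:,::-1].astype(np.float32));print(st[k],(cx,cy),wh,a)
p=at('top',cx+355,cy+200,.084);box=cv2.boxPoints(((cx+355,cy+200),wh,a));w=[at('top',*q,.084) for q in box];print('new kit',p)
for i in range(4):
  d=w[(i+1)%4]-w[i];print(np.linalg.norm(d).round(3),np.degrees(np.arctan2(d[1],d[0])).round(1))
print(sensors.get_obs()['ee_pos'],sensors.get_obs()['time'])
```

```text
carrier kit [0.4889 0.3738 0.09  ] front [ 0.4899 -0.1397  0.128 ] mid [ 0.5539 -0.127   0.137 ]
[ 22  40  17  20 265] (30.0, 49.5) (16.0, 19.0) 0.0
new kit [ 0.4245 -0.3732  0.084 ]
0.063 -0.8
0.054 -89.0
0.063 178.8
0.053 90.8
[0.42444291 0.04884695 0.25057858] 22.6
```

```bash
python3 -m jog '[[[0,-0.5,0,-0.2,1],[0,-0.9,0,-0.2,1],[0,-1,0,-0.2,1],[0,-1,0,-0.2,1],[0,-1,0,0,1],[0,-1,0,0,1],[0,-1,0,0,1],[0,-1,0,0,1]]]'
python3 -m jog '[[[0,-0.7,-0.2,0,1],[0,-0.3,-0.4,0,1],[0,0,-0.4,0,1],[0,0,0,0,1],[0,0,0,0,1]]]'
```

```text
time: 23.4
ee_pos: [0.4251, -0.3196, 0.25]
tcp_rot: [-179.5, -0.3, -179.7]
wrist_force: [1.4, 0.5, 1.1]
opening: 0.0856
grasp_force: 0.0
time: 23.9
ee_pos: [0.4252, -0.3676, 0.1999]
tcp_rot: [-179.6, -0.3, -179.8]
wrist_force: [1.8, 0.8, 0.1]
opening: 0.0855
grasp_force: 0.0
```

```bash
python3 -m jog '[[[0,-0.12,-0.4,0,1],[0,0,-0.6,0,1],[0,0,-0.6,0,1],[0,0,-0.6,0,1],[0,0,-0.5,0,1],[0,0,-0.35,0,1],[0,0,-0.05,0,1],[0,0,0,0,1]]]'
```

```text
time: 24.7
ee_pos: [0.4254, -0.3743, 0.0455]
tcp_rot: [-179.5, -0.3, -179.8]
wrist_force: [-0.2, -0.6, 0.5]
opening: 0.0849
grasp_force: 0.0
```

```bash
python3 -m jog '[[[0,0,0,0,0.7],[0,0,0,0,0.6],[0,0,0,0,0.5],[0,0,0,0,0.5],[0,0,0,0,0.5],[0,0,0,0,0.5],[0,0,0,0,0.5]]]' 40
```

```text
time: 25.4
ee_pos: [0.4253, -0.375, 0.0458]
tcp_rot: [-179.5, -0.2, -179.8]
wrist_force: [-0.6, 0.1, 6.5]
opening: 0.0533
grasp_force: 41.4
```

```bash
python3 -m jog '[[[0,0,0.3,0,0.5],[0,0,0.5,0,0.5],[0,0,0.7,0,0.5],[0,0,0.8,0,0.5],[0,0,0.8,0,0.5],[0.1,0.1,0.6,0.2,0.5],[0.2,0.25,0.38,0.25,0.5],[0.4,0.5,0,0.25,0.5]]]'
python3 -m jog '[[[0.6,0.75,0,0.25,0.5],[0.7,0.85,0,0.25,0.5],[0.7,0.85,0,0.25,0.5],[0.6,0.75,0,0.25,0.5],[0.5,0.65,0,0.25,0.5],[0.35,0.5,0,0.25,0.5],[0.1,0.1,0,0,0.5],[0,0,0,0,0.5]]]'
```

```text
time: 26.2
ee_pos: [0.4597, -0.333, 0.2525]
tcp_rot: [-179.4, -0.1, -176.4]
wrist_force: [0.3, 0.3, -2.8]
opening: 0.0532
grasp_force: 43.8
time: 27.0
ee_pos: [0.631, -0.1165, 0.2482]
tcp_rot: [-179.6, -0.4, -168.8]
wrist_force: [-1.8, -1.4, -1.5]
opening: 0.0535
grasp_force: 43.7
```

```bash
python3 -m jog '[[[0.12,0.11,-0.2,0,0.5],[0,0,-0.6,0,0.5],[0,0,-0.6,0,0.5],[0,0,-0.5,0,0.5],[0,0,-0.3,0,0.5],[0,0,-0.2,0,0.5],[0,0,0,0,0.5]]]'
```

```text
time: 27.7
ee_pos: [0.6357, -0.1125, 0.1266]
tcp_rot: [-179.6, -0.5, -168.9]
wrist_force: [-0.2, -0.3, -3.5]
opening: 0.0532
grasp_force: 43.6
```

```bash
python3 -m jog '[[[0,0,-0.12,0,0.5],[0,0,-0.07,0,0.5],[0,0,0,0,0.5]]]'
python3 -m jog '[[[0,0,-0.05,0,0.5],[0,0,-0.03,0,0.5],[0,0,0,0,0.5]]]'
```

```text
time: 28.0
ee_pos: [0.6367, -0.1119, 0.1186]
tcp_rot: [-179.6, -0.3, -168.9]
wrist_force: [-0.1, 0.3, -3.0]
opening: 0.0533
grasp_force: 43.6
time: 28.3
ee_pos: [0.6375, -0.1118, 0.1165]
tcp_rot: [-179.5, -0.2, -168.8]
wrist_force: [-0.9, 0.8, 5.4]
opening: 0.0531
grasp_force: 44.6
```

```bash
python3 -m jog '[[[0,0,-0.06,0,0.5],[0,0,-0.04,0,0.5],[0,0,0,0,0.5]]]'
python3 -m jog '[[[0,0,0,0,0.66],[0,0,0,0,0.7],[0,0,0,0,0.8],[0,0,0,0,0.9],[0,0,0,0,1],[0,0,0,0,1]]]'
python3 - <<'E'
from h import *
print(sensors.get_obs()['ee_pos'])
E
```

```text
time: 28.6
ee_pos: [0.6378, -0.1117, 0.1161]
tcp_rot: [-179.4, 0.1, -168.8]
wrist_force: [-10.7, 2.0, 31.0]
opening: 0.0535
grasp_force: 47.6
time: 29.2
ee_pos: [0.6366, -0.1118, 0.1093]
tcp_rot: [-179.6, -0.4, -168.8]
wrist_force: [0.2, 0.0, 0.5]
opening: 0.0855
grasp_force: 0.0
[ 0.63659926 -0.11180506  0.10925933]
```

Raise straight up, back away, and check numerically.

```bash
python3 -m jog '[[[0,0,0.2,0,1],[0,0,0.4,0,1],[0,0,0.7,0,1],[0,0,0.8,0,1],[0,0,0.6,0,1],[-0.3,0,0,0,1],[-0.6,-0.5,0,0,1],[-0.6,-0.8,0,0,1]]]'
python3 -m jog '[[[-0.7,-0.8,0,0,1],[-0.7,-0.8,0,0,1],[-0.7,-0.8,0,0,1],[-0.6,-0.8,0,0,1],[-0.5,-0.8,0,0,1],[0,0,0,0,1],[0,0,0,0,1],[0,0,0,0,1]]]'
python3 - <<'E'
from h import *
im=camera('top');cv2.imwrite('pics/end.png',im)
def caps(x0,y0,x1,y1,z):
  k=im[y0:y1,x0:x1].astype(int);b,g,r=k[...,0],k[...,1],k[...,2]
  m=((b>1.7*r)&(b>75)).astype(np.uint8)
  n,l,st,c=cv2.connectedComponentsWithStats(m)
  for i in range(1,n):
    if st[i,4]>25: print('blue',st[i],'ends',at('top',x0+c[i][0],y0+c[i][1],z))
caps(285,160,345,245,.137);print();caps(145,205,185,250,.084)
# dark caps
def dark(x0,y0,x1,y1,z):
  k=cv2.resize(cv2.cvtColor(im[y0:y1,x0:x1],6),None,fx=4,fy=4,interpolation=2)
  m=(k<62).astype(np.uint8);n,l,st,c=cv2.connectedComponentsWithStats(m)
  for i in range(1,n):
    if 120<st[i,4]<700: print(st[i,4],c[i].round(),at('top',x0+c[i][0]/4,y0+c[i][1]/4,z))
dark(295,170,330,240,.137)
print('expect rear cap px',px('top',[.618,-.1148,.146]),'mid',px('top',[.5536,-.1277,.137]),'front',px('top',[.4894,-.1395,.128]))
E
```

```text
time: 30.0
ee_pos: [0.5613, -0.1759, 0.2454]
tcp_rot: [-179.6, -0.3, -168.7]
wrist_force: [1.1, -1.9, 0.6]
opening: 0.0853
grasp_force: 0.0
time: 30.8
ee_pos: [0.4084, -0.3691, 0.2451]
tcp_rot: [-179.6, -0.3, -168.8]
wrist_force: [-0.1, 0.7, 0.6]
opening: 0.086
grasp_force: 0.0
blue [ 13  15  27  64 915] ends [ 0.5544 -0.1243  0.137 ]

blue [  2   8  22  25 286] ends [0.4908 0.3774 0.084 ]
463 [19. 87.] [ 0.6007 -0.0874  0.137 ]
328 [ 64. 124.] [ 0.5713 -0.1237  0.137 ]
549 [ 70. 158.] [ 0.5438 -0.1289  0.137 ]
133 [ 36. 185.] [ 0.5218 -0.1017  0.137 ]
252 [ 49. 258.] [ 0.4631 -0.1125  0.137 ]
expect rear cap px [308.5 186.2] mid [312.2 206.5] front [315.5 226.8]
```

The blue block's extents match the original full lane (rows 175–239). I'll confirm by differencing against t3, then hand in.

Run:
```python
from h import *
a=cv2.imread('pics/t3.png');b=cv2.resize(cv2.imread('pics/end.png')[155:245,225:345],None,fx=6,fy=6,interpolation=cv2.INTER_CUBIC)
d=cv2.absdiff(cv2.GaussianBlur(a,(0,0),3),cv2.GaussianBlur(b,(0,0),3)).max(2)
for n,(x0,y0,x1,y1) in dict(rear=(435,110,560,245),mid=(460,245,580,370),front=(480,370,610,500),orange=(205,140,380,540)).items():
  k=d[y0:y1,x0:x1];print(n,k.mean().round(1),k.max())
s=cv2.phaseCorrelate(np.float32(cv2.cvtColor(a[115:240,440:560],6)),np.float32(cv2.cvtColor(b[115:240,440:560],6)));print('shift rear, px/6',s)
print(sensors.get_obs()['time'],ticket.job_done())
```

```text
rear 4.6 30
mid 3.4 27
front 3.1 10
orange 3.2 12
shift rear, px/6 ((0.07485279770433095, 0.47919400187524985), 0.7408620435078939)
the job is handed in; nothing more can be done
30.85 None
```

The job is handed in at about 31 s of the 69 s: the reader arm is swung clear, the oldest blue kit stands in the carrier, the other two have rolled forward, and the new kit stands behind them; the final picture matches this, but no verdict was returned.

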